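# Put a capacitor away in the parts carousel

### The arm

A 6-joint arm with a two-finger parallel gripper is mounted at the origin on a cart in front of the work surface, level with it; the furniture and walls round the work are solid. World frame = base frame: x ahead of the robot, y to its left, z up, the work surface at z = 0. Lengths are in m, angles in rad, forces in N, time in s.
With the tool pointing down it reaches from about 0.425 to 0.95 m from the base axis. Payload 3.5 kg.
Tool frame: the origin (TCP) lies midway between the tips of the shut fingers; the grasp point (between the pads) lies 19 mm behind it (ctrl.pinch_z is the distance from the TCP to the grasp point, in m); z points along the fingers, y is the line along which they close (so a half turn about z gives the same grasp; the last joint's range is limited). The gripper opens to 85 mm and grips with 20 to 120 N. Pads are 22 mm wide; open, the fingers measure 114 mm over their backs; the gripper's body (76 mm by 85 mm) begins 54 mm behind the grasp point. The pads swing forward as they close: fully open they stand 13 mm farther back than shut.
Start: joints at [-1.353, 0.286, 1.577, -0, 1.279, -0.15], TCP at [0.243, -0.63, 0.231] pointing down, gripper open.
Joint ranges: [-2.77, 2.77], [-0.9, 2.22], [0.21, 2.48], [-1.53, 4.67], [0.24, 2.81], [-2.84, 2.84]. Speed limits (rad/s): [2.79, 2.79, 3.14, 3.14, 3.14, 3.14].

### API

Orientations are given as a unit quaternion [x, y, z, w].
In Python, from plant import get_state, viewer, sign_off, ctrl gives the robot as it stands. The module is installed in compiled form; this text tells all that it offers.
- The arm moves only by the shell command python3 -m handwheel 'ROWS' [FORCE]. ROWS is JSON, a list that holds one entry, the list of rows, each a list of 5 numbers: the finger opening in m, from 0 to 0.0854, then the shift along the tool's x, y, z in m, then the turn about the tool's z in degrees. In form: [[[claw, x, y, z, spin], ...]]. A call has 1 to 12 rows; each row shifts and turns the commanded pose from where the row before left it, along the tool's axes as they then stand; what a row does not reach is not made up. A row lasts 1/12 s, in which the tool goes at most 41.7 mm and 7.16 degrees, less where a joint would pass 70% of its speed; a pose out of reach is approached as far as the arm can. A call is refused whole if a number of a shift passes 0.0417 or a number of a turn 7.16, either way. A call with a gripper value outside its range is refused whole. The fingers move at their own pace and stop on an object; FORCE is the grip in N (left out, the last holds). Time passes only in rows, so rows that do not move let the fingers close. It gives the time, the measured TCP pose, the force, the opening and the grip force at its end, in the units of the state.
- get_state(): the state, without advancing time (a new reading comes with each control period).
- viewer.read_camera(name): name is "scene" or "top"; returns the picture (384x512x3 uint8, blue, green, red); there is no depth.
- viewer.camera_params(name): a dict with "fov_y" (degrees; the focal length in pixels is half the picture's height over the tangent of half this angle, whatever the lens; pixels are square), "cx", "cy" (the principal point, pixels), "k1" (the pictures are not rectified: a ray, as slopes to the right and down, at radius r is drawn at 1 + k1 r^2 times it, then the intrinsics apply), "xyz" and "attitude" of the camera in the world. Camera axes: x right, y up, looking along -z (the intrinsics and any distortion apply to the point x, -y, -z); pixel columns grow to the right and rows downward; lengths in m; the calibration is good to about 2 mm. A picture is of the moment at which its call begins. camera_params takes no time and is no camera call.
- sign_off(): hands the job in; it is judged then, once.
Trained networks look in the newest picture that a camera, given by its name, has taken for a name from the list of things; names that differ only in an ending like _2 or _b are one class to them, and where a whole thing is asked for, a point or a joint stands for the part that bears it (a point fixed in the world has none). Each returns a list of dicts, best first, with "confidence" (0 to 1); they miss things now and then, are a little off and sometimes report something else, mostly with a low value. They report only what shows in the picture. A call takes as long as a camera call.
- viewer.look_for(camera, name): "extent" ([left, top, width, height] as shares, 0 to 1, of the picture: columns of its width, rows of its height, round what is visible of it).
- viewer.outline_of(camera, name): "mask" (384x512 bool, what is visible of it) and "extent" ([left, top, width, height] as shares, 0 to 1, of the picture: columns of its width, rows of its height, round what is visible of it).
- viewer.pinpoint(camera, name): "xy" ([column, row] as shares, 0 to 1, of the picture: columns of its width, rows of its height: a listed point, or the origin of a listed thing).
The state is a dict: "time": time; "qpos": joint angles; "dq": joint speeds; "joint_efforts": joint torques, N m; "eef_pos": TCP position; "tcp_rot": TCP orientation; "contact_force": force on the tool from outside, world axes, zero at the start; "wrist_torque": the same for the moment, N m; "opening": opening from 0.0 (shut) to 1.0 (fully open); "finger_force": force on a finger pad.
Only numpy, scipy, OpenCV 4.12 (cv2) and the standard library are available. Lean on these libraries where they do the work, as an engineer would, in place of code of your own. Each camera call takes 0.05 s, during which the arm holds its last target. There are 200 camera calls.

### The job

The parts carousel has one empty place. Click its thumb lever, one notch at a time, until the empty place stands under the round opening in the clear lid, drop the loose capacitor upright into it, then click exactly one notch further so that the capacitor is shut away under the lid. Turn the wheel only with the lever, press the lever gently and never force it once it has come up against its stop, and do not shove the things lying around.

Things in the scene. Friction and masses are not known exactly. Their poses are not given: they have to be found in the camera images.
- parts_box: The parts carousel: a grey box, 160 x 160 mm and 64 mm high, fixed to the table, with a clear 3 mm lid screwed on top; a white wheel with ten wedge-shaped places turns inside it about the box's middle. Origin: centre of the underside; z up; -x points out through the front wall, where the thumb lever sticks out.
- wheel: The white wheel inside the box (140 mm across, ten places 36 degrees apart, floor 24 mm above the table, walls 32 mm high). Origin: on its upright axis, at table height. Every click of the lever turns it 36 degrees counterclockwise seen from above and a ball detent settles it there; it cannot be pressed on by two places in one stroke. Nine places hold parts.
- empty_place (a point): The middle of the floor of the one empty place of the wheel, 51.5 mm from the wheel's axis; it moves with the wheel. The place is 37 mm long along the radius and about 30 mm wide there. At the start it stands two or three clicks before the opening.
- opening (a point): The centre of the round opening in the lid, 30 mm in diameter, at the height of the lid's upper face (64 mm above the table), 51.5 mm from the wheel's axis on the lever's side of the box.
- shut_place (a point): The middle of the floor of the first place after the opening, in the wheel's direction of turn (36 degrees on), where the lid covers it. The empty place must finally stand here.
- index_lever: Black thumb lever out of the middle of the front wall. Origin: its pivot, parallel to the box's y, 33 mm above the table, 4 mm inside the front face; 62 mm from pivot to pad. Pressed DOWN at the pad; a spring lifts it back to rest, 18 degrees above level: let it come right up before the next stroke. Over 18 N breaks it. Released before the click, the wheel falls back.
- lever_pad (a point): Middle of the ribbed pad's upper face (22 x 28 mm); at rest 56 mm above the table, 54 mm out from the wall; moves with the lever. After free play (2 N), the last 16 mm before the click resist with 6 to 8 N at 20 mm/s, more if pressed fast; after it 2 to 4 N; then the stop adds 3 N per mm: 12 N is ample. Click 19 to 38 mm below rest by a hidden setting, new each time, same from click to click: feel for it.
- capacitor: The loose dark cylindrical capacitor standing on the table to the right of the box, 22 mm in diameter, 34 mm high, about 20 to 30 g. Origin: centre of its underside; z along its axis, up.
- plastic_tub: Grey screw tub, 65 mm across, 47 mm high, a bystander. Origin: centre of its underside.
- flux_tin: Low round flux tin, 45 mm across, 22 mm high, a bystander. Origin: centre of its underside.
- solder_reel: Reel of solder wire, 76 x 68 x 34 mm, a bystander. Origin: centre of its underside.

How it is judged:
On the way, in this order (a step that is already met when the one before it is completed fails the run):
1. the empty place stands under the opening (horizontal distance between empty_place and opening below 0.005 m), for 0.2 s.
2. the capacitor stands in the empty place under the opening (horizontal distance between empty_place and opening below 0.005 m and horizontal distance between capacitor and empty_place below 0.013 m and height (world z) of capacitor between 0.017 and 0.031 m and angle between capacitor's own z axis and vertical below 0.15 rad), for 0.2 s.
At the end, for the whole second after the job is handed in: The empty place has been clicked one notch past the opening (within 5 mm of the first covered place) and the capacitor stands upright in it (within 13 mm of its middle, on its floor, tilted less than 0.15 rad), at rest (horizontal distance between empty_place and shut_place below 0.005 m and horizontal distance between capacitor and empty_place below 0.013 m and height (world z) of capacitor between 0.017 and 0.031 m and angle between capacitor's own z axis and vertical below 0.15 rad and linear speed of capacitor below 0.01 m/s); the robot touches nothing.
It fails at once if the lever is pressed with more than 18 N (contact force between index_lever and anything else above 18 N).
It fails at once if the robot turns or touches the wheel by hand instead of with the lever (over 1 N) (contact force between wheel and the fingers above 1 N or contact force between wheel and the arm above 1 N).
It fails at once if a bystander is shoved more than 20 mm (distance of any of plastic_tub, flux_tin, solder_reel from where it was at the start of the episode above 0.02 m).
It also fails if it takes over 72 s, if anything falls off the work surface, if the arm or the gripper's body presses on something with over 40 N, if the wrist force passes 120 N, or if a joint passes its speed limit or range.

## Working session

There is one attempt and no reset: what is moved stays moved. The work goes in short steps, Python scripts to look and compute and a shell command to move; the robot and the scene stay as the last step left them, time stands still between calls to the robot, and variables do not carry over. Pictures are saved under pics/ and viewed, at most 10 in all, crops included, and the job is handed in when it is done.

```bash
mkdir -p pics
cat > h.py <<'E'
import numpy as np,cv2
from scipy.spatial.transform import Rotation as R
from plant import get_state, viewer, sign_off, ctrl
def ray(cam,u,v):
    p=viewer.camera_params(cam);f=192/np.tan(np.radians(p['fov_y'])/2)
    xd,yd=(u-p['cx'])/f,(v-p['cy'])/f
    x,y=xd,yd
    for _ in range(30):
        s=1+p['k1']*(x*x+y*y);x,y=xd/s,yd/s
    a=np.array(p['attitude']);M=R.from_quat(a) if a.size==4 else R.from_matrix(a.reshape(3,3))
    return np.array(p['xyz']),M.apply([x,-y,-1])
def at(cam,u,v,z):
    o,d=ray(cam,u,v);return o+d*(z-o[2])/d[2]
def tri(u1,u2):
    (a,d),(b,e)=ray('scene',*u1),ray('top',*u2)
    s=np.linalg.lstsq(np.c_[d,-e],b-a,rcond=None)[0]
    p,q=a+d*s[0],b+e*s[1];return (p+q)/2,np.linalg.norm(p-q)
def pt(cam,n):
    r=viewer.pinpoint(cam,n)
    return (np.array(r[0]['xy'])*[512,384],r[0]['confidence']) if r else (None,0)
E
python3 - <<'E'
from h import *
for c in('scene','top'):
    im=viewer.read_camera(c);cv2.imwrite(f'pics/{c}0.png',im)
    print(c,viewer.camera_params(c))
Z=dict(parts_box=0,wheel=0,empty_place=.024,opening=.064,shut_place=.024,lever_pad=.056,index_lever=.033,capacitor=0,plastic_tub=0,flux_tin=0,solder_reel=0)
for n,z in Z.items():
    for c in('scene','top'):
        u,k=pt(c,n)
        if u is not None: print(n,c,u.round(1),round(k,2),at(c,*u,z).round(4))
print(get_state(),ctrl.pinch_z)
E
```

```text
scene {'fov_y': 55.17251897504325, 'cx': 255.97476747183856, 'cy': 185.34527421738508, 'k1': -0.050090110259656886, 'xyz': array([-0.15043528, -0.39148108,  0.55433341]), 'attitude': array([ 0.41922636, -0.26574874, -0.44408622,  0.74593183])}
top {'fov_y': 43.79432479248318, 'cx': 250.4451958998422, 'cy': 187.5231865316593, 'k1': 0.058731600702190516, 'xyz': array([ 0.33669955, -0.00674406,  1.53009891]), 'attitude': array([-0.05670545,  0.05721991,  0.71224728, -0.6972906 ])}
parts_box scene [255.  201.7] 0.83 [ 0.6094 -0.005   0.    ]
parts_box top [249.3 183.6] 0.69 [ 0.5987 -0.007   0.    ]
wheel scene [254.1 201.2] 0.45 [ 0.6104 -0.0017  0.    ]
wheel top [250.2 181.7] 0.45 [ 0.6048 -0.0102  0.    ]
empty_place scene [255.6 202.8] 0.42 [ 0.5727 -0.0255  0.024 ]
opening scene [241.8 192.8] 0.72 [ 0.5417 -0.0013  0.064 ]
opening top [248.8 197.1] 0.62 [ 0.5452 -0.0046  0.064 ]
shut_place scene [254.3 201.5] 0.2 [ 0.5766 -0.0197  0.024 ]
shut_place top [260.  193.5] 0.74 [ 0.5618 -0.0405  0.024 ]
lever_pad scene [229.6 208. ] 0.39 [ 0.4775 -0.0038  0.056 ]
lever_pad top [247.7 223
[... 581 characters left out ...]
1.2, 'qpos': array([-1.35299299e+00,  2.86306657e-01,  1.57669104e+00, -2.11435314e-05,
        1.27862946e+00, -1.49993387e-01]), 'dq': array([ 0.000977  , -0.00019847,  0.00071738,  0.00052652, -0.00095397,
       -0.00027175]), 'joint_efforts': array([ 2.59598482e-04, -4.05963099e+01, -2.92935455e+01, -1.65615820e-04,
        6.79076256e-04,  5.50217578e-06]), 'eef_pos': array([ 0.24272629, -0.62982883,  0.23132528]), 'tcp_rot': array([ 9.83137740e-01,  1.82866575e-01, -1.07026628e-05, -1.68977741e-05]), 'contact_force': array([-0.78837994, -0.3058387 ,  0.17865965]), 'wrist_torque': array([-0.00248606,  0.01685104, -0.05270173]), 'finger_force': 0.0, 'opening': 0.9975619217173815} 0.0187
```

View pics/scene0.png

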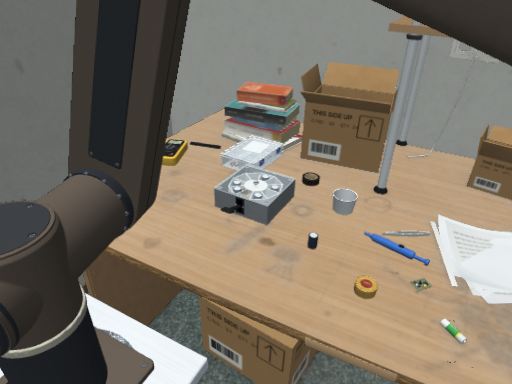

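View pics/top0.png

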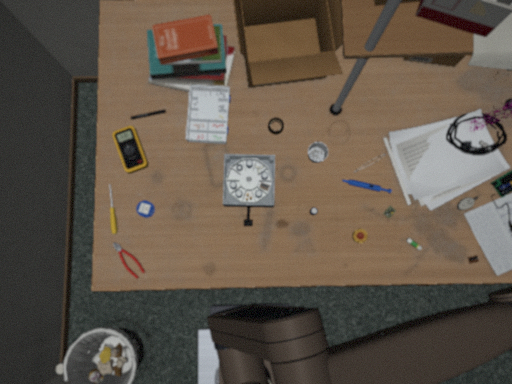

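Run:
```python
import cv2,numpy as np
t=cv2.imread('pics/top0.png')[145:235,215:285];s=cv2.imread('pics/scene0.png')[155:255,210:330]
a=cv2.resize(t,None,fx=5.5,fy=5.5,interpolation=2)
b=cv2.resize(s,None,fx=3.4,fy=3.4,interpolation=2)
c=np.zeros((500,800,3),np.uint8);c[:a.shape[0],:a.shape[1]]=a;c[:b.shape[0],390:390+b.shape[1]]=b[:,:410]
cv2.imwrite('pics/z0.png',c)
from h import *
for cam,n,k in(('top','parts_box',0),('top','capacitor',0),('scene','capacitor',0),('scene','solder_reel',0),('top','index_lever',0),('scene','parts_box',0)):
    r=viewer.outline_of(cam,n)
    if r:
        m=r[0]['mask'].astype(np.uint8);q=cv2.minAreaRect(np.argwhere(m)[:,::-1].astype(np.float32));print(cam,n,r[0]['confidence'],(np.array(r[0]['extent'])*[512,384,512,384]).round(1),cv2.boxPoints(q).round(1).tolist(),np.argwhere(m)[:,::-1].mean(0))
```

```text
top parts_box 0.79 [224.8 158.   49.5  66.1] [[223.0, 154.0], [274.0, 154.0], [274.0, 225.0], [223.0, 225.0]] [248.7922548  181.28664495]
scene capacitor 0.61 [311.1 235.6   6.5  12.2] [[307.0, 233.0], [318.0, 233.0], [318.0, 249.0], [307.0, 249.0]] [312.02424242 240.73939394]
scene solder_reel 0.64 [239.5 188.   11.3   7.1] [[241.0, 189.0], [249.0, 189.0], [249.0, 193.0], [241.0, 193.0]] [245.        191.1025641]
top index_lever 0.6 [242.2 206.9  11.6  17.9] [[244.0, 206.0], [252.0, 206.0], [252.0, 225.0], [244.0, 225.0]] [247.96116505 218.16504854]
scene parts_box 0.72 [215.1 167.3  76.2  58.2] [[208.89999389648438, 208.10000610351562], [223.8000030517578, 156.60000610351562], [299.3999938964844, 178.39999389648438], [284.5, 229.89999389648438]] [254.63671298 193.06118829]
```

View pics/z0.png

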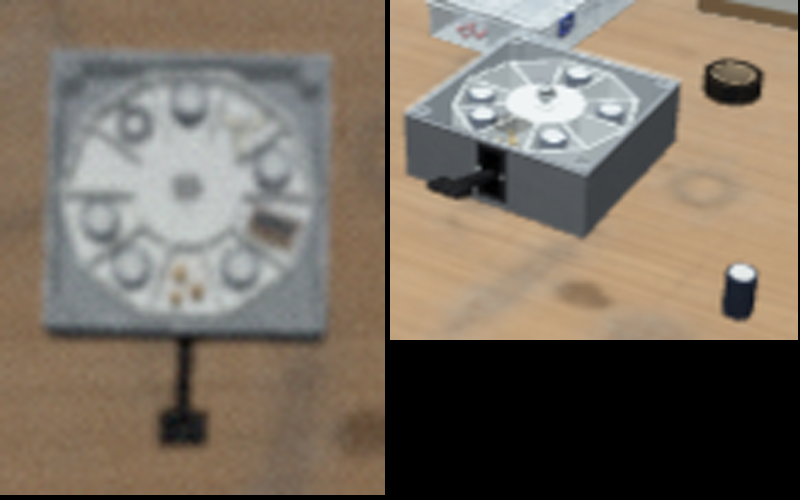

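Run:
```python
from h import *
T=lambda x,y:(x/5.5+215-.4,y/5.5+145-.4)
S=lambda x,y:((x-390)/3.4+210-.35,y/3.4+155-.35)
c=[at('top',*T(*p),.064) for p in((57,52),(330,52),(327,335),(45,335))]
c=np.array(c);print(c.round(4),c.mean(0).round(4))
for e in (c[0]-c[1],c[3]-c[2],c[0]-c[3],c[1]-c[2]):print(np.linalg.norm(e),np.degrees(np.arctan2(e[1],e[0])))
s=[at('scene',*S(*p),.064).round(4) for p in((405,113),(515,38),(681,82),(585,180))];s=np.array(s);print(s,s.mean(0))
print('pad',at('top',*T(183,427),.056),at('scene',*S(443,184),.056),tri(S(443,184),T(183,427)))
print('hub',tri(S(546,92),T(187,187)))
print('cap top',at('scene',*S(741,271),.034),at('scene',*S(738,315),0)) 
r=viewer.outline_of('top','capacitor');print([ (x['confidence'],np.array(x['extent'])*[512,384,512,384]) for x in r])
im=cv2.imread('pics/top0.png')[200:222,303:325].astype(int).sum(2);print(im[4:19,3:17])
```

```text
[[ 0.6835  0.0675  0.064 ]
 [ 0.6802 -0.0885  0.064 ]
 [ 0.5174 -0.0821  0.064 ]
 [ 0.5207  0.0763  0.064 ]] [ 0.6004 -0.0067  0.064 ]
0.15605627942596836 88.77610800274597
0.158425274182501 88.7805885778437
0.16300647118285666 -3.095952990712723
0.1629338977140704 -2.2634527341270427
[[ 0.5269  0.0729  0.064 ]
 [ 0.6773  0.0605  0.064 ]
 [ 0.6777 -0.0915  0.064 ]
 [ 0.5132 -0.0866  0.064 ]] [ 0.598775 -0.011175  0.064   ]
pad [ 4.68067754e-01 -1.30492909e-04  5.60000000e-02] [0.46951633 0.00358081 0.056     ] (array([0.46721587, 0.00078513, 0.05840979]), np.float64(0.002246306683630261))
hub (array([ 0.60369188, -0.00637546,  0.06693983]), np.float64(0.0027293278769438996))
cap top [ 0.50737739 -0.20808978  0.034     ] [ 0.50319696 -0.21120857  0.        ]
[]
[[324 318 315 316 331 321 327 311 321 317 316 330 322 314]
 [330 325 313 321 324 314 323 314 326 323 318 314 319 325]
 [325 320 313 313 307 310 299 287 306 309 310 333 341 329]
 [312 326 319 318 321 293 275 321 327 333 316 318 335 339]
 [312 317 326 322 292 287 353 431 439 396 325 310 313 330]
 [333 324 329 295 243 316 436 504 496 468 372 311 315 328]
 [332 320 318 259 215 331 470 517 516 495 440 327 310 331]
 [343 332 314 246 208 326 456 509 513 499 444 327 307 329]
 [338 312 295 237 172 264 375 446 481 453 380 308 304 322]
 [313 326 312 273 192 178 240 324 356 346 301 299 308 322]
 [320 304 317 287 245 195 181 194 245 265 285 302 316 318]
 [308 329 312 307 309 289 259 254 287 303 310 323 316 329]
 [316 323 321 327 330 322 301 304 318 307 335 315 321 325]
 [323 315 321 322 327 331 324 319 315 325 320 312 319 318]
 [312 300 321 323 313 312 319 323 320 315 313 331 313 326]]
```

```bash
cat >> h.py <<'E'
def go(t):
    s=get_state();M=R.from_quat(s['tcp_rot']).as_matrix();x=M[:,0]
    print('t',round(s['time'],2),'tcp',s['eef_pos'].round(4),'ang',np.degrees(np.arctan2(x[1],x[0])).round(2),'F',np.round(s['contact_force'],2),'op',round(s['opening'],3),'ff',s['finger_force'])
    print('tool delta',(M.T@(np.array(t)-s['eef_pos'])).round(4))
E
python3 -m handwheel '[[[0,0,0,0,5.9],[0,0,0,0,5.9],[0,0,0,0,5.9],[0,0,0,0,5.9]]]'
python3 - <<'E'
from h import *
print(at('top',313.9,210.5,.034))
go([.467,0,.09])
E
```

```text
time: 1.88
eef_pos: [0.2427, -0.6298, 0.2313]
tcp_rot: [1.0, -0.025, 0.0, -0.0]
contact_force: [-0.3, 0.4, 0.6]
opening: 0.459
finger_force: 0.0
[ 0.50266016 -0.20836533  0.034     ]
t 1.88 tcp [ 0.2427 -0.6298  0.2313] ang -2.82 F [-0.34  0.38  0.63] op 0.459 ff 0.0
tool delta [ 0.193  -0.6401  0.1413]
```

```bash
python3 -m handwheel '[[[0,0.012,-0.03,0,0],[0,0.012,-0.03,0,0],[0,0.012,-0.03,0,0],[0,0.012,-0.03,0,0],[0,0.012,-0.03,0,0],[0,0.012,-0.03,0,0],[0,0.012,-0.03,0,0],[0,0.012,-0.03,0,0],[0,0.012,-0.03,0,0],[0,0.012,-0.03,0,0],[0,0.012,-0.03,0,0]]]' >/dev/null;  python3 -m handwheel '[[[0,0.006,-0.031,0.01,0],[0,0.006,-0.031,0.01,0],[0,0.006,-0.031,0.01,0],[0,0.006,-0.031,0.01,0],[0,0.006,-0.031,0.01,0],[0,0.006,-0.031,0.01,0],[0,0.006,-0.031,0.01,0],[0,0.006,-0.031,0.01,0],[0,0.006,-0.031,0.01,0],[0,0.006,-0.031,0.01,0],[0,0,0,0,0]]]'
python3 - <<'E'
from h import *
go([.467,0,.065])
E
```

```text
time: 3.72
eef_pos: [0.4618, 0.0054, 0.1294]
tcp_rot: [1.0, -0.02, -0.002, -0.001]
contact_force: [-0.3, -0.5, 0.6]
opening: 0.0
finger_force: 0.0
t 3.72 tcp [0.4618 0.0054 0.1294] ang -2.26 F [-0.34 -0.51  0.55] op 0.0 ff 0.0
tool delta [0.0056 0.0054 0.0644]
```

```bash
python3 -m handwheel '[[[0,0.0028,0.0027,0.016,0],[0,0.0028,0.0027,0.016,0],[0,0,0,0.016,0],[0,0,0,0.014,0],[0,0,0,0,0]]]'
python3 - <<'E'
from h import *
go([.467,0,.057])
a=viewer.read_camera('scene')[165:230,205:285];b=viewer.read_camera('top')[150:240,215:285]
a=cv2.resize(a,None,fx=5.5,fy=5.5,interpolation=2);b=cv2.resize(b,None,fx=4.5,fy=4.5,interpolation=2)
c=np.zeros((410,780,3),np.uint8);c[:a.shape[0],:a.shape[1]]=a;c[:b.shape[0],450:450+b.shape[1]]=b
cv2.imwrite('pics/p1.png',c)
E
```

```text
time: 4.13
eef_pos: [0.466, -0.0046, 0.0668]
tcp_rot: [1.0, -0.022, -0.003, -0.0]
contact_force: [-0.4, 0.1, -0.0]
opening: -0.0
finger_force: 0.0
t 4.13 tcp [ 0.466  -0.0046  0.0668] ang -2.54 F [-0.38  0.15 -0.03] op -0.0 ff 0.0
tool delta [ 0.0009 -0.0046  0.0098]
```

View pics/p1.png

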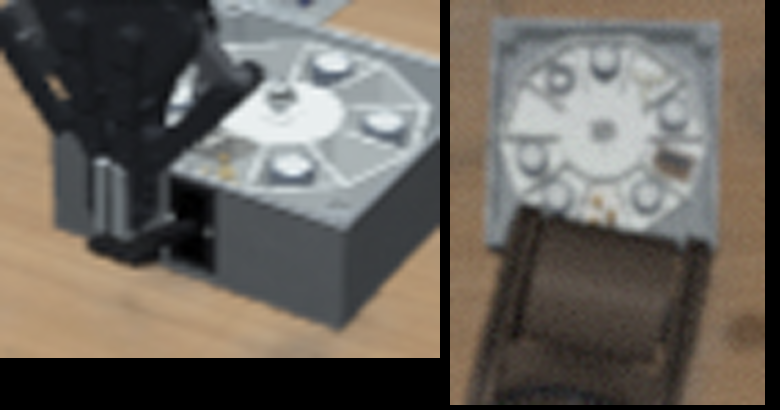

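```bash
f(){ grep -E 'eef|contact'|tr '\n' ' ';echo; }; python3 -m handwheel '[[[0,0,-0.002,0.0015,0],[0,0,-0.002,0.0015,0],[0,0,0,0.0016,0],[0,0,0,0.0016,0],[0,0,0,0.0016,0],[0,0,0,0.0016,0]]]'|f
python3 -m handwheel '[[[0,0,0,0.0016,0],[0,0,0,0.0016,0],[0,0,0,0.0016,0]]]'|f
python3 -m handwheel '[[[0,0,0,0.0016,0],[0,0,0,0.0016,0]]]'|f
python3 -m handwheel '[[[0,0,0,0.0016,0],[0,0,0,0.0016,0]]]'|f
python3 -m handwheel '[[[0,0,0,0.0016,0],[0,0,0,0.0016,0]]]'|f
```

```text
eef_pos: [0.4684, -0.0005, 0.0599] contact_force: [0.1, -0.7, -0.0] 
eef_pos: [0.4681, -0.0006, 0.055] contact_force: [-0.5, 0.8, 2.8] 
eef_pos: [0.4685, -0.0006, 0.0519] contact_force: [-1.4, 1.3, 2.7] 
eef_pos: [0.4683, -0.0006, 0.0486] contact_force: [-1.6, -0.5, 2.6] 
eef_pos: [0.4682, -0.0006, 0.0453] contact_force: [-1.3, -0.6, 2.0]
```

```bash
f(){ grep -E 'eef|contact'|tr '\n' ' ';echo; }; 
python3 -m handwheel '[[[0,0,0,0.0016,0],[0,0,0,0.0016,0]]]'|f
python3 -m handwheel '[[[0,0,0,0.0016,0],[0,0,0,0.0016,0]]]'|f
python3 -m handwheel '[[[0,0,0,0.0016,0],[0,0,0,0.0016,0]]]'|f
python3 -m handwheel '[[[0,0,0,0.0016,0],[0,0,0,0.0016,0]]]'|f
```

```text
eef_pos: [0.4681, -0.0005, 0.0421] contact_force: [-1.9, -0.4, 1.5] 
eef_pos: [0.4681, -0.0005, 0.0389] contact_force: [-2.1, 0.3, 2.9] 
eef_pos: [0.468, -0.0005, 0.0358] contact_force: [-3.3, 0.1, 4.8] 
eef_pos: [0.468, -0.0005, 0.033] contact_force: [-5.3, 0.5, 7.8]
```

```bash
f(){ grep -E 'eef|contact'|tr '\n' ' ';echo; }; 
python3 -m handwheel '[[[0,0,0,0.0015,0],[0,0,0,0.0015,0]]]'|f
python3 -m handwheel '[[[0,0,0,0.0015,0],[0,0,0,0.0015,0]]]'|f
python3 -m handwheel '[[[0,0,0,0.0015,0]]]'|f
python3 -m handwheel '[[[0,0,0,0.0015,0]]]'|f
```

```text
eef_pos: [0.468, -0.0005, 0.0302] contact_force: [-5.6, -0.2, 8.7] 
eef_pos: [0.4682, -0.0005, 0.0274] contact_force: [-4.8, 0.5, 8.7] 
eef_pos: [0.4684, -0.0006, 0.0259] contact_force: [-5.5, 0.4, 9.6] 
eef_pos: [0.4686, -0.0006, 0.0247] contact_force: [-4.7, 0.8, 11.0]
```

```bash
f(){ grep -E 'eef|contact'|tr '\n' ' ';echo; }; 
python3 -m handwheel '[[[0,0,0,0.0008,0]]]'|f
python3 -m handwheel '[[[0,0,0,0.0008,0]]]'|f
```

```text
eef_pos: [0.4687, -0.0006, 0.0239] contact_force: [-5.0, 1.2, 10.7] 
eef_pos: [0.4688, -0.0006, 0.0231] contact_force: [-3.9, 0.8, 9.8]
```

```bash
f(){ grep -E 'eef|contact'|tr '\n' ' ';echo; }; 
python3 -m handwheel '[[[0,0,0,0.0008,0]]]'|f
python3 -m handwheel '[[[0,0,0,0.0008,0]]]'|f
python3 -m handwheel '[[[0,0,0,0.0008,0]]]'|f
```

```text
eef_pos: [0.4689, -0.0006, 0.0222] contact_force: [-3.2, 1.0, 7.8] 
eef_pos: [0.4691, -0.0006, 0.0216] contact_force: [-5.1, 1.6, 10.5] 
eef_pos: [0.4692, -0.0006, 0.021] contact_force: [-5.1, 1.7, 12.0]
```

Run:
```python
from h import *
go([.467,0,.057])
a=viewer.read_camera('scene')[165:230,205:285];b=viewer.read_camera('top')[150:240,215:285]
a=cv2.resize(a,None,fx=5.5,fy=5.5,interpolation=2);b=cv2.resize(b,None,fx=4.5,fy=4.5,interpolation=2)
c=np.zeros((410,780,3),np.uint8);c[:a.shape[0],:a.shape[1]]=a;c[:b.shape[0],450:450+b.shape[1]]=b
cv2.imwrite('pics/p2.png',c)
```

```text
t 7.07 tcp [ 0.4692 -0.0006  0.021 ] ang -2.52 F [-5.06  1.75 11.98] op 0.005 ff 6.673943996429443
tool delta [-0.0022 -0.0005 -0.036 ]
```

View pics/p2.png

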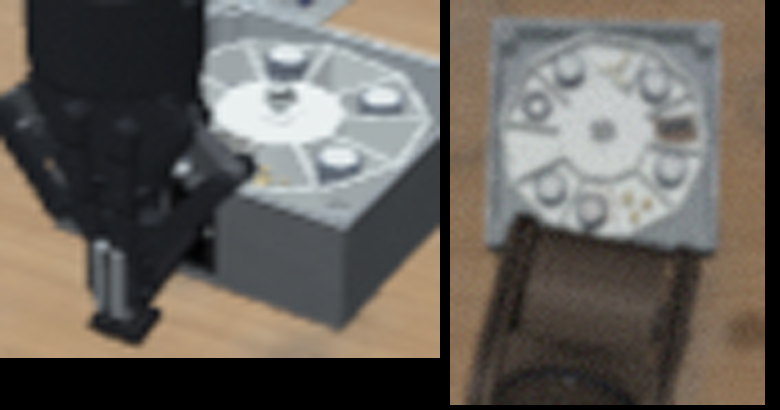

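```bash
f(){ grep -E 'eef|contact|time'|tr '\n' ' ';echo; }; 
python3 -m handwheel '[[[0,0,0,-0.006,0],[0,0,0,-0.012,0],[0,0,0,-0.014,0],[0,0,0,-0.012,0],[0,0,0,0,0],[0,0,0,0,0],[0,0,0,0,0]]]'|f
python3 - <<'E'
from h import *
b=viewer.read_camera('top')[150:240,215:285];cv2.imwrite('pics/p3.png',cv2.resize(b,None,fx=4.5,fy=4.5,interpolation=2))
E
```

```text
time: 7.75 eef_pos: [0.4679, -0.0005, 0.0629] contact_force: [0.4, -0.5, -0.7]
```

View pics/p3.png

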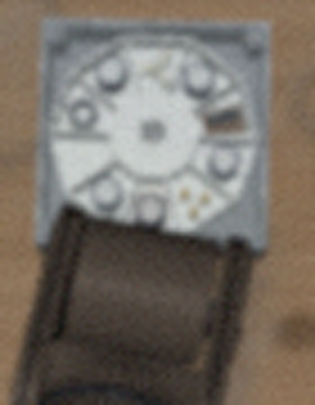

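```bash
f(){ grep -E 'eef|contact|time'|tr '\n' ' ';echo; }; 
python3 -m handwheel '[[[0,0,0,0.0025,0],[0,0,0,0.0025,0],[0,0,0,0.0025,0],[0,0,0,0.0025,0],[0,0,0,0.0025,0],[0,0,0,0.0025,0],[0,0,0,0.0025,0],[0,0,0,0.0025,0]]]'|f
python3 -m handwheel '[[[0,0,0,0.0016,0],[0,0,0,0.0016,0],[0,0,0,0.0016,0],[0,0,0,0.0016,0],[0,0,0,0.0016,0],[0,0,0,0.0016,0]]]'|f
python3 -m handwheel '[[[0,0,0,0.0016,0],[0,0,0,0.0016,0],[0,0,0,0.0016,0],[0,0,0,0.0016,0],[0,0,0,0.0016,0]]]'|f
python3 -m handwheel '[[[0,0,0,0.0016,0],[0,0,0,0.0016,0]]]'|f
python3 -m handwheel '[[[0,0,0,0.0008,0]]]'|f
python3 -m handwheel '[[[0,0,0,0.0008,0]]]'|f
python3 -m handwheel '[[[0,0,0,0.0008,0]]]'|f
```

```text
time: 8.47 eef_pos: [0.4683, -0.0006, 0.0435] contact_force: [-1.3, -0.4, 2.4] 
time: 8.97 eef_pos: [0.468, -0.0005, 0.0342] contact_force: [-4.1, 0.5, 8.4] 
time: 9.38 eef_pos: [0.4683, -0.0006, 0.0269] contact_force: [-5.1, 0.8, 9.3] 
time: 9.55 eef_pos: [0.4687, -0.0006, 0.0241] contact_force: [-6.0, 1.5, 13.4] 
time: 9.63 eef_pos: [0.4688, -0.0006, 0.0234] contact_force: [-6.4, 0.5, 11.3] 
time: 9.72 eef_pos: [0.469, -0.0006, 0.0224] contact_force: [-4.1, 1.4, 8.0] 
time: 9.8 eef_pos: [0.4691, -0.0006, 0.0216] contact_force: [-4.6, 1.0, 11.6]
```

```bash
f(){ grep -E 'eef|contact|time'|tr '\n' ' ';echo; }; 
python3 -m handwheel '[[[0,0,0,-0.006,0],[0,0,0,-0.012,0],[0,0,0,-0.014,0],[0,0,0,-0.0112,0],[0,0,0,0,0],[0,0,0,0,0],[0,0,0,0,0]]]'|f
python3 - <<'E'
from h import *
b=viewer.read_camera('top')[150:240,215:285];cv2.imwrite('pics/p4.png',cv2.resize(b,None,fx=4.5,fy=4.5,interpolation=2))
E
```

```text
time: 10.38 eef_pos: [0.4679, -0.0005, 0.0631] contact_force: [-1.4, 0.0, -0.1]
```

View pics/p4.png

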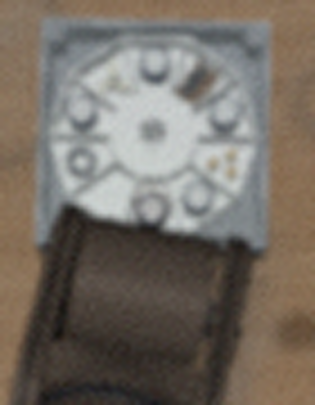

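The orange bits have moved to (222,162) and the empty place to about (105,193), so two clicks are in and one remains.

```bash
f(){ grep -E 'eef|contact|time'|tr '\n' ' ';echo; }; 
python3 -m handwheel '[[[0,0,0,0.0025,0],[0,0,0,0.0025,0],[0,0,0,0.0025,0],[0,0,0,0.0025,0],[0,0,0,0.0025,0],[0,0,0,0.0025,0],[0,0,0,0.0025,0],[0,0,0,0.0025,0]]]'|f
python3 -m handwheel '[[[0,0,0,0.0016,0],[0,0,0,0.0016,0],[0,0,0,0.0016,0],[0,0,0,0.0016,0],[0,0,0,0.0016,0],[0,0,0,0.0016,0]]]'|f
python3 -m handwheel '[[[0,0,0,0.0013,0],[0,0,0,0.0013,0],[0,0,0,0.0013,0],[0,0,0,0.0013,0],[0,0,0,0.0013,0],[0,0,0,0.0013,0]]]'|f
python3 -m handwheel '[[[0,0,0,0.001,0],[0,0,0,0.001,0],[0,0,0,0.001,0]]]'|f
python3 -m handwheel '[[[0,0,0,0.0008,0]]]'|f
python3 -m handwheel '[[[0,0,0,0.0008,0]]]'|f
python3 -m handwheel '[[[0,0,0,0.0008,0]]]'|f
```

```text
time: 11.1 eef_pos: [0.4683, -0.0005, 0.0435] contact_force: [-1.2, 0.2, 1.4] 
time: 11.6 eef_pos: [0.468, -0.0005, 0.0343] contact_force: [-4.5, 0.7, 7.3] 
time: 12.1 eef_pos: [0.4683, -0.0006, 0.027] contact_force: [-5.1, -0.3, 8.8] 
time: 12.35 eef_pos: [0.4687, -0.0006, 0.0241] contact_force: [-2.6, -0.5, 7.2] 
time: 12.43 eef_pos: [0.4688, -0.0006, 0.0232] contact_force: [-3.0, 0.9, 5.1] 
time: 12.52 eef_pos: [0.469, -0.0006, 0.0225] contact_force: [-2.3, 1.3, 8.2] 
time: 12.6 eef_pos: [0.4691, -0.0006, 0.0219] contact_force: [-4.2, 0.8, 9.5]
```

```bash
f(){ grep -E 'eef|contact|time'|tr '\n' ' ';echo; }; 
python3 -m handwheel '[[[0,0,0,-0.006,0],[0,0,0,-0.012,0],[0,0,0,-0.014,0],[0,0,0,-0.02,0],[0,0,0,-0.025,0],[0.06,0.003,0.03,-0.025,0],[0.06,0.004,0.035,-0.015,0],[0.06,0.004,0.035,0,0],[0.06,0.004,0.035,0,0],[0.06,0.004,0.035,0,0],[0.06,0.004,0.03,0,0],[0.06,0,0,0,0]]]'|f
python3 - <<'E'
from h import *
go([.504,-.209,.08])
viewer.read_camera('top');viewer.read_camera('scene')
print(pt('top','empty_place'),pt('scene','empty_place'),pt('scene','capacitor'))
a=viewer.read_camera('scene')[150:260,210:340];b=viewer.read_camera('top')[150:230,215:335]
a=cv2.resize(a,None,fx=3.1,fy=3.1,interpolation=2);b=cv2.resize(b,None,fx=3.3,fy=3.3,interpolation=2)
c=np.zeros((350,800,3),np.uint8);c[:a.shape[0],:a.shape[1]]=a;c[:b.shape[0],404:404+b.shape[1]]=b
cv2.imwrite('pics/p5.png',c)
E
```

```text
time: 13.6 eef_pos: [0.4835, -0.2066, 0.1386] contact_force: [-0.1, -0.9, 0.8] 
t 13.6 tcp [ 0.4835 -0.2066  0.1386] ang -2.79 F [-0.15 -0.86  0.76] op 0.704 ff 0.0
tool delta [0.0203 0.0011 0.0587]
(array([248.2176, 197.2992]), 0.41) (array([340.3776, 208.5888]), 0.72) (array([313.2928, 248.7168]), 0.5)
```

View pics/p5.png

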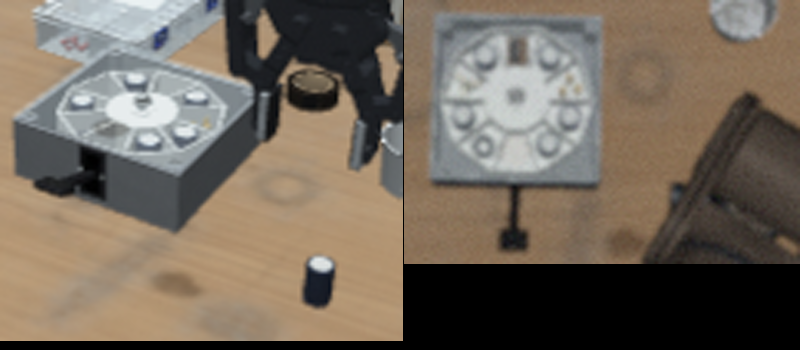

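```bash
f(){ grep -E 'eef|contact|time'|tr '\n' ' ';echo; }; 
python3 -m handwheel '[[[0.06,0.0103,0.001,0.01,0],[0.06,0.0102,0.001,0.02,0],[0.06,0,0,0.025,0],[0.06,0,0,0.023,0],[0.06,0,0,0,0]]]'|f
python3 - <<'E'
from h import *
go([.504,-.2085,.019])
a=viewer.read_camera('scene')[200:270,270:370]
cv2.imwrite('pics/p6.png',cv2.resize(a,None,fx=7,fy=7,interpolation=2))
T=lambda x,y:((x-404)/3.3+215-.35,y/3.3+150-.35)
S=lambda x,y:(x/3.1+210-.35,y/3.1+150-.35)
c=np.array([at('top',*T(*p),.064) for p in((436,15),(602,17),(599,185),(431,184))]);print(c.mean(0))
c=np.array([at('scene',*S(*p),.064) for p in((15,122),(115,47),(256,94),(180,178))]);print(c,c.mean(0))
print(at('scene',*S(319,265),.034))
E
```

```text
time: 14.37 eef_pos: [0.4997, -0.2012, 0.0551] contact_force: [-0.3, 0.8, -1.0] 
t 14.37 tcp [ 0.4997 -0.2012  0.0551] ang -2.44 F [-0.27  0.75 -1.04] op 0.703 ff 0.0
tool delta [0.0049 0.0073 0.036 ]
[ 0.59967015 -0.00603654  0.064     ]
[[ 0.5227776   0.06889424  0.064     ]
 [ 0.68335036  0.0627165   0.064     ]
 [ 0.66740376 -0.08696275  0.064     ]
 [ 0.51602303 -0.08704944  0.064     ]] [ 0.59738869 -0.01060036  0.064     ]
[ 0.50428021 -0.20841873  0.034     ]
```

View pics/p6.png

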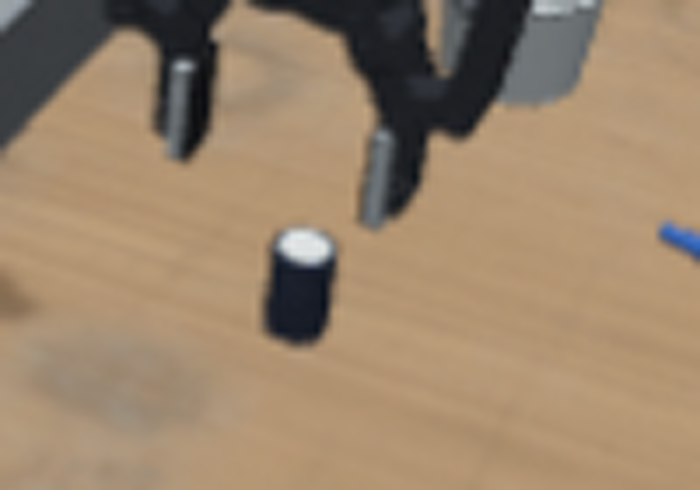

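```bash
python3 -m handwheel '[[[0.05,0.0025,0.0037,0,0],[0.05,0.0025,0.0037,0.009,0],[0.05,0,0,0.012,0],[0.05,0,0,0.012,0],[0.05,0,0,0.0025,0],[0.05,0,0,0,0]]]'|tr '\n' ' '
python3 -m handwheel '[[[0.015,0,0,0,0],[0.015,0,0,0,0],[0.015,0,0,0,0],[0.015,0,0,0,0],[0.015,0,0,0,0],[0.015,0,0,0,0]]]' 30
python3 - <<'E'
from h import *
a=viewer.read_camera('scene')[200:270,270:370]
cv2.imwrite('pics/p7.png',cv2.resize(a,None,fx=7,fy=7,interpolation=2))
E
```

```text
time: 14.92 eef_pos: [0.5062, -0.2112, 0.0226] tcp_rot: [1.0, -0.022, -0.002, -0.001] contact_force: [-0.6, 0.4, 0.1] opening: 0.583 finger_force: 0.0 time: 15.42
eef_pos: [0.5078, -0.2121, 0.0249]
tcp_rot: [1.0, -0.022, 0.0, 0.0]
contact_force: [0.5, -0.0, 1.1]
opening: 0.232
finger_force: 29.3
```

View pics/p7.png

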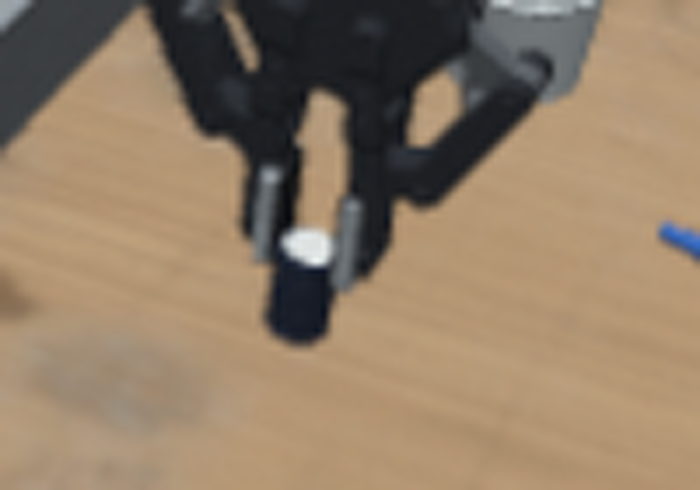

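```bash
python3 -m handwheel '[[[0.015,0,0,-0.005,0],[0.015,0,0,-0.015,0],[0.015,0,0,-0.025,0],[0.015,0,0,-0.03,0],[0.015,0,0,-0.015,0],[0.015,0.004,-0.02,0,0],[0.015,0.005,-0.03,0,0],[0.015,0.005,-0.03,0,0],[0.015,0.005,-0.03,0,0],[0.015,0.005,-0.03,0,0],[0.015,0.005,-0.03,0,0],[0.015,0.005,-0.02,0,0]]]' >/dev/null
python3 -m handwheel '[[[0.015,0,-0.015,0,0],[0.015,0,0,0,0],[0.015,0,0,0,0],[0.015,0,0,0,0]]]'
python3 - <<'E'
from h import *
go([.552,-.004,.1])
a=viewer.read_camera('scene')[145:230,205:305];b=viewer.read_camera('top')[150:230,215:285]
print(pt('scene','capacitor'),pt('scene','opening'))
a=cv2.resize(a,None,fx=5,fy=5,interpolation=2);b=cv2.resize(b,None,fx=4,fy=4,interpolation=2)
c=np.zeros((425,790,3),np.uint8);c[:a.shape[0],:a.shape[1]]=a;c[:b.shape[0],505:505+b.shape[1]]=b
cv2.imwrite('pics/p8.png',c)
E
```

```text
time: 16.8
eef_pos: [0.5504, -0.0091, 0.1145]
tcp_rot: [1.0, -0.022, -0.0, 0.0]
contact_force: [0.1, 0.5, 0.3]
opening: 0.231
finger_force: 29.3
t 16.8 tcp [ 0.5504 -0.0091  0.1145] ang -2.53 F [0.11 0.48 0.3 ] op 0.231 ff 29.33486670255661
tool delta [ 0.0014 -0.0051  0.0145]
(array([246.8864, 185.2032]), 0.62) (array([246.4768, 189.0048]), 0.89)
```

View pics/p8.png

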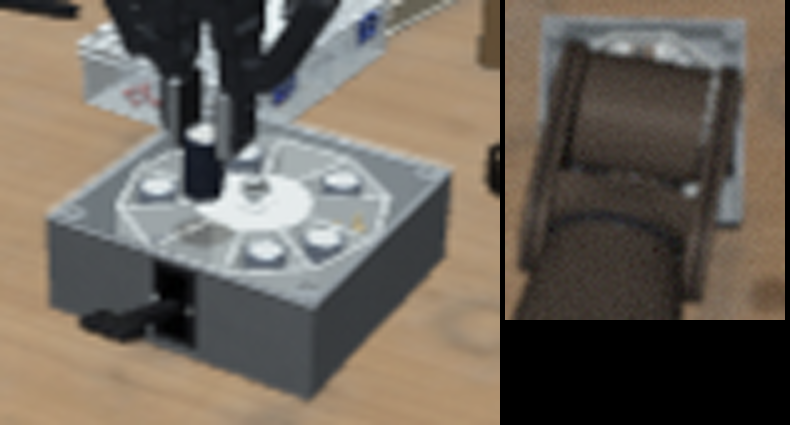

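Run:
```python
from h import *
P=lambda x,y:(x/7+270-.43,y/7+200-.43)
Q=lambda x,y:(x/5+205-.4,y/5+145-.4)
print('grasped top',at('scene',*P(307,247),.034),'before',at('scene',*P(304,247),.034))
print('now top',at('scene',*Q(203,132),.1236))
# bottom rim: nearest point to camera lies ~ r toward the camera from centre
o=at('scene',*Q(203,198),.0896);d=viewer.camera_params('scene')['xyz'][:2]-o[:2];d/=np.linalg.norm(d)
print('now bottom',o[:2]-d*.011)
c=np.array([at('scene',*Q(*p),.064) for p in((48,216),(315,303),(453,170))]);print(c,(c[0]+c[2])/2)
for i in range(5):
    viewer.read_camera('scene');
    for n,z in(('opening',.064),('capacitor',.0896),('parts_box',0),('shut_place',.024),('empty_place',.024)):
        u,k=pt('scene',n)
        if u is not None: print(n,u,k,at('scene',*u,z).round(4))
```

```text
grasped top [ 0.50623731 -0.20982312  0.034     ] before [ 0.50575386 -0.20895945  0.034     ]
now top [ 0.55093565 -0.00528831  0.1236    ]
now bottom [ 0.55505905 -0.00342103]
[[ 0.52746598  0.07285483  0.064     ]
 [ 0.52315322 -0.08324806  0.064     ]
 [ 0.67853691 -0.09106969  0.064     ]] [ 0.60300145 -0.00910743  0.064     ]
opening [242.3808 190.0032] 0.88 [0.5543 0.0043 0.064 ]
capacitor [246.016  186.0096] 0.61 [ 0.5387 -0.0148  0.0896]
parts_box [257.1776 203.2896] 0.75 [ 0.6054 -0.0139  0.    ]
shut_place [259.3792 205.5168] 0.68 [ 0.5661 -0.0401  0.024 ]
empty_place [229.0176 207.2832] 0.68 [0.5199 0.0241 0.024 ]
opening [244.992  188.8896] 0.83 [0.5625 0.0011 0.064 ]
capacitor [246.9888 187.0848] 0.66 [ 0.5353 -0.0194  0.0896]
parts_box [256.512  203.2896] 0.97 [ 0.6044 -0.0123  0.    ]
shut_place [258.6112 205.0944] 0.95 [ 0.5669 -0.0375  0.024 ]
empty_place [254.8224 204.7104] 0.72 [ 0.5636 -0.028   0.024 ]
opening [244.2752 189.3888] 0.55 [0.5594 0.0015 0.064 ]
capacitor [245.7088 184.896 ] 0.65 [ 0.5431 -0.0115  0.0896]
parts_box [258.7136 205.5168] 0.78 [ 0.5976 -0.0227  0.    ]
shut_place [257.3824 205.0944] 0.96 [ 0.5653 -0.0347  0.024 ]
empty_place [243.0976 208.2816] 0.4 [ 0.5339 -0.0096  0.024 ]
opening [243.712  191.3088] 0.72 [ 0.5504 -0.0019  0.064 ]
capacitor [246.016  186.0096] 0.49 [ 0.5387 -0.0148  0.0896]
parts_box [254.72   203.7888] 0.85 [ 0.5998 -0.0092  0.    ]
shut_place [259.7888 204.2112] 0.77 [ 0.5721 -0.0382  0.024 ]
empty_place [243.9168 206.016 ] 0.62 [ 0.5441 -0.0063  0.024 ]
opening [246.4256 189.0048] 0.76 [ 0.5639 -0.0023  0.064 ]
capacitor [246.4768 183.8976] 0.63 [ 0.5483 -0.0108  0.0896]
parts_box [257.1776 201.6   ] 0.66 [ 0.6129 -0.01    0.    ]
shut_place [259.1232 203.5968] 0.81 [ 0.5739 -0.0354  0.024 ]
empty_place [244.5824 206.2848] 0.46 [ 0.5439 -0.0084  0.024 ]
```

```bash
cat > fit.py <<'E'
from h import *
from scipy.optimize import minimize
from scipy.ndimage import map_coordinates
def proj(cam,X):
    p=viewer.camera_params(cam);f=192/np.tan(np.radians(p['fov_y'])/2)
    c=R.from_quat(p['attitude']).inv().apply(X-np.array(p['xyz']))
    q=np.c_[c[:,0],-c[:,1]]/-c[:,2:];q=q*(1+p['k1']*(q**2).sum(1,keepdims=True))
    return q*f+[p['cx'],p['cy']]
def grad(im):
    g=cv2.GaussianBlur(im.astype(np.float32),(0,0),.8)
    return [(cv2.Sobel(g[...,k],5,1,0),cv2.Sobel(g[...,k],5,0,1)) for k in range(3)]
def score(G,cam,segs):
    s=0
    for S in segs:
        u=proj(cam,S);t=np.gradient(u,axis=0);n=np.c_[-t[:,1],t[:,0]]/np.linalg.norm(t,axis=1,keepdims=True)
        v=np.zeros(len(u))
        for gx,gy in G:
            v+=(map_coordinates(gx,u.T[::-1],order=1)*n[:,0]+map_coordinates(gy,u.T[::-1],order=1)*n[:,1])**2
        s+=np.sqrt(v).sum()
    return s
L=lambda a,b:np.linspace(a,b,60)
def box(p,bot):
    c,s=np.cos(p[2]),np.sin(p[2]);h=.08
    k=lambda x,y,z:np.array([p[0]+c*x-s*y,p[1]+s*x+c*y,z])
    A,B,C,D=[k(x,y,.064) for x,y in((-h,h),(-h,-h),(h,-h),(h,h))]
    a,b,_,_=[k(x,y,0) for x,y in((-h,h),(-h,-h),(h,-h),(h,h))]
    e=[L(A,B),L(B,C),L(C,D),L(D,A)]
    return e+([L(a,b),L(B,b)] if bot else [])
def best(f,x0,steps):
    r=None
    for sx in(-1,0,1):
        for sy in(-1,0,1):
            st=np.array(x0,float);st[0]+=.004*sx;st[1]+=.004*sy
            q=minimize(lambda x:-f(x),st,method='Nelder-Mead',options=dict(initial_simplex=np.vstack([st]+[st+np.eye(len(st))[i]*steps[i] for i in range(len(st))])))
            if r is None or q.fun<r.fun:r=q
    return r.x
def cyl(x,y,z0,z1,r,cam,part):
    d=np.array(viewer.camera_params(cam)['xyz'][:2])-[x,y];a0=np.arctan2(d[1],d[0])
    ci=lambda z,a:np.c_[x+r*np.cos(a),y+r*np.sin(a),np.full(len(a),z)]
    e=[ci(z0,np.linspace(a0-1.3,a0+1.3,50))]
    zt=z0+(z1-z0)*part
    for s in(-1,1):
        a=np.full(40,a0+s*np.pi/2);e.append(np.c_[x+r*np.cos(a),y+r*np.sin(a),np.linspace(z0,zt,40)])
    if part==1:e.append(ci(z1,np.linspace(0,2*np.pi,100)))
    return e
E
python3 - <<'E'
from fit import *
I={c:cv2.imread(f'pics/{c}0.png') for c in('scene','top')};G={c:grad(i) for c,i in I.items()}
x0=[.6,-.008,-.044];st=[.003,.003,.01]
for c in G:print(c,best(lambda x:score(G[c],c,box(x,c=='scene')),x0,st).round(4))
print('both',best(lambda x:score(G['scene'],'scene',box(x,1))+score(G['top'],'top',box(x,0)),x0,st).round(4))
for c in G:print('cap',c,best(lambda x:score(G[c],c,cyl(*x,0,.034,.011,c,1)),[.505,-.21],[.002,.002]).round(4))
im=viewer.read_camera('scene');cv2.imwrite('pics/s9.png',im);g=grad(im);t=get_state()['eef_pos'][2]
for dz in(-.003,0,.003):
    z=t-.0249+dz;f=lambda x:score(g,'scene',cyl(*x,z,z+.034,.011,'scene',.6));x=best(f,[.551,-.006],[.002,.002]);print('held',dz,x.round(4),f(x))
print('box now',best(lambda x:score(g,'scene',box(x,1)),x0,st).round(4))
E
```

```text
Traceback (most recent call last):
  File "fit.py", line 34, in best
    q=minimize(lambda x:-f(x),st,method='Nelder-Mead',options=dict(initial_simplex=np.vstack([st]+[st+np.eye(len(st))[i]*steps[i] for i in range(len(st))])))
  File "fit.py", line 34, in <lambda>
    q=minimize(lambda x:-f(x),st,method='Nelder-Mead',options=dict(initial_simplex=np.vstack([st]+[st+np.eye(len(st))[i]*steps[i] for i in range(len(st))])))
                         ~^^^
  File "fit.py", line 15, in score
    u=proj(cam,S);t=np.gradient(u,axis=0);n=np.c_[-t[:,1],t[:,0]]/np.linalg.norm(t,axis=1,keepdims=True)
  File "fit.py", line 5, in proj
    p=viewer.camera_params(cam);f=192/np.tan(np.radians(p['fov_y'])/2)
ValueError: time passes only in moves, steps and waits
```

```bash
sed -i '2a CP={c:viewer.camera_params(c) for c in("scene","top")}' fit.py; sed -i "s/viewer.camera_params(cam)/CP[cam]/" fit.py
python3 - <<'E'
from fit import *
I={c:cv2.imread(f'pics/{c}0.png') for c in('scene','top')};G={c:grad(i) for c,i in I.items()}
x0=[.6,-.008,-.044];st=[.003,.003,.01]
for c in G:print(c,best(lambda x:score(G[c],c,box(x,c=='scene')),x0,st).round(4))
print('both',best(lambda x:score(G['scene'],'scene',box(x,1))+score(G['top'],'top',box(x,0)),x0,st).round(4))
for c in G:print('cap',c,best(lambda x:score(G[c],c,cyl(*x,0,.034,.011,c,1)),[.505,-.21],[.002,.002]).round(4))
im=viewer.read_camera('scene');cv2.imwrite('pics/s9.png',im);g=grad(im);t=get_state()['eef_pos'][2]
for dz in(-.003,0,.003):
    z=t-.0249+dz;f=lambda x:score(g,'scene',cyl(*x,z,z+.034,.011,'scene',.6));x=best(f,[.551,-.006],[.002,.002]);print('held',dz,x.round(4),f(x))
print('box now',best(lambda x:score(g,'scene',box(x,1)),x0,st).round(4))
E
```

```text
scene [ 0.6042 -0.0076 -0.0339]
top [ 0.6029 -0.0055 -0.0518]
both [ 0.6032 -0.0072 -0.0351]
cap scene [ 0.5078 -0.2087]
cap top [ 0.5057 -0.2128]
held -0.003 [ 0.5558 -0.0021] 81529.70491204681
held 0 [ 0.5513 -0.0046] 80933.05044656721
held 0.003 [ 0.5469 -0.007 ] 80326.66536063931
box now [ 0.6047 -0.0076 -0.0378]
```

```bash
python3 -m handwheel '[[[0.015,0.002,-0.0015,0.005,0],[0.015,0,0,0.008,0],[0.015,0,0,0.006,0],[0.015,0,0,0.0015,0],[0.015,0,0,0,0],[0.015,0,0,0,0]]]'
python3 - <<'E'
from fit import *
t=get_state()['eef_pos'];ims=[viewer.read_camera('scene').astype(np.float32) for _ in range(6)];im=np.mean(ims,0);cv2.imwrite('pics/s10.png',im);g=grad(im)
print(np.std(ims,axis=0).mean())
b=best(lambda x:score(g,'scene',box(x,1)),[.604,-.0076,-.037],[.003,.003,.01]);print(b.round(4),'opening',b[:2]-.0515*np.array([np.cos(b[2]),np.sin(b[2])]))
for part in(.35,.6):
  for dz in(-.002,0,.002):
    z=t[2]-.0249+dz;f=lambda x:score(g,'scene',cyl(*x,z,z+.034,.011,'scene',part));x=best(f,[.553,-.004],[.002,.002]);print(part,dz,x.round(4),f(x))
# white disc centroid of top
h=im[150:200,225:265].min(2);print(t)
r=viewer.outline_of('scene','capacitor');
if r:
    m=np.argwhere(r[0]['mask']);print(r[0]['confidence'],m.min(0),m.max(0),m.mean(0))
np.set_printoptions(linewidth=250);print(im[172:204,236:258].mean(2).astype(int))
E
```

```text
time: 19.05
eef_pos: [0.5524, -0.0072, 0.0935]
tcp_rot: [1.0, -0.022, -0.0, -0.0]
contact_force: [0.5, -0.1, -0.2]
opening: 0.238
finger_force: 29.3
0.4045819
[ 0.6048 -0.0077 -0.0389] opening [ 0.55334733 -0.00565706]
0.35 -0.002 [ 5.583e-01 -3.000e-04] 80680.00067842445
0.35 0 [ 0.5554 -0.0019] 80451.3257005535
0.35 0.002 [ 0.5525 -0.0034] 80216.07042171698
0.6 -0.002 [ 0.557  -0.0011] 73492.90848254395
0.6 0 [ 0.5541 -0.0026] 73153.1345833338
0.6 0.002 [ 0.5512 -0.0042] 72808.46170291692
[ 0.55235893 -0.00716287  0.09347305]
0.39 [177 241] [191 248] [184.14736842 244.16842105]
[[140  76  87 100  63  20  19  19  26 114 147 115  98 106  79  43  30  29  31  44 125 162]
 [127  57  86 100  63  21  20  19  27 168 213 160 106 106  80  42  30  29  37  54 127 163]
 [ 95  60  86 100  63  20  20  19  27 152 203 155  98 106  78  41  29  26  24  66 130 159]
 [101  60  85 100  63  20  19  19  35 128 187 153  98 106  77  39  29  26  24  84 143 154]
 [126  84  85 100  63  20  44  79 104 147 175 138  99 106  80  44  31  27  25  49  96 131]
 [175 118  94 100  63  25 114 190 218 220 216 164 103 106 
[... 1817 characters left out ...]
75 196 179 141 126 104 101 105 113]
 [ 19  18  23  33  47  65  90 122 136 149 176 188 180 183 182 162 152 137 123 125 124 124]
 [ 16   8  10  14  16  22  33  48  69  96 125 144 154 177 192 192 192 180 184 199 199 199]
 [ 16   6   1   1   3  10  17  28  63  81  77  77  98 125 142 144 149 159 162 162 164 164]
 [ 16   6   1   1   1   2  12  28  63  80  81  82  82  77  77  96 125 144 145 149 159 162]
 [ 16   7   1   1   1   3  13  29  64  81  81  81  81  81  81  80  76  78  99 126 144 145]
 [ 40   6   1   1   1   4  14  28  63  80  80  81  81  81  81  80  80  80  81  77  78  99]][ WARN:0@4.143] global loadsave.cpp:1063 imwrite_ Unsupported depth image for selected encoder is fallbacked to CV_8U.
```

```bash
f(){ grep -E 'eef|contact|time'|tr '\n' ' ';echo; }; 
python3 -m handwheel '[[[0.015,-0.001,0.002,0.001,0],[0.015,0,0,0.001,0],[0.015,0,0,0.001,0]]]'|f
python3 -m handwheel '[[[0.015,0,0,0.001,0],[0.015,0,0,0.001,0]]]'|f
python3 -m handwheel '[[[0.015,0,0,0.001,0],[0.015,0,0,0.001,0]]]'|f
python3 -m handwheel '[[[0.015,0,0,0.001,0]]]'|f
python3 -m handwheel '[[[0.015,0,0,0,0]]]'|f
```

```text
time: 19.65 eef_pos: [0.5514, -0.0092, 0.0908] contact_force: [0.3, -0.1, -0.5] 
time: 19.82 eef_pos: [0.5514, -0.0092, 0.0887] contact_force: [-0.7, -0.3, -0.2] 
time: 19.98 eef_pos: [0.5525, -0.0092, 0.0879] contact_force: [1.0, 1.9, 5.8] 
time: 20.07 eef_pos: [0.553, -0.0092, 0.0876] contact_force: [0.4, 1.6, 7.9] 
time: 20.15 eef_pos: [0.553, -0.0092, 0.0877] contact_force: [1.1, 0.7, 6.2]
```

```bash
cat > w.py <<'E'
from h import *
s=get_state();print(s['time'],s['eef_pos'].round(4),'F',s['contact_force'].round(2),'M',s['wrist_torque'].round(3),s['tcp_rot'].round(4))
E
python3 w.py; python3 -m handwheel '[[[0.015,0,0,0,0]]]'>/dev/null;python3 w.py;python3 -m handwheel '[[[0.015,0,0,0,0]]]'>/dev/null;python3 w.py
python3 -m handwheel '[[[0.015,0,0,-0.003,0],[0.015,0,0,-0.004,0],[0.015,0,0,0,0],[0.015,0,0,0,0]]]'>/dev/null;python3 w.py;python3 -m handwheel '[[[0.015,0,0,0,0]]]'>/dev/null;python3 w.py
```

```text
20.15 [ 0.553  -0.0092  0.0877] F [1.1  0.7  6.15] M [0.107 0.107 0.012] [ 9.998e-01 -2.210e-02  1.600e-03  1.000e-04]
20.2333 [ 0.5529 -0.0092  0.0877] F [-0.37  1.25  6.06] M [ 0.108  0.095 -0.044] [ 9.998e-01 -2.210e-02  1.600e-03  1.000e-04]
20.3167 [ 0.5529 -0.0092  0.0877] F [-0.27  0.5   5.55] M [ 0.16   0.084 -0.024] [ 9.998e-01 -2.200e-02  1.600e-03  1.000e-04]
20.65 [ 0.5513 -0.0091  0.0928] F [-0.6  -0.4  -0.07] M [-0.009  0.003  0.007] [ 9.998e-01 -2.200e-02 -1.000e-04  0.000e+00]
20.7333 [ 0.5511 -0.0091  0.0925] F [-0.18  0.17  0.02] M [-0.048 -0.003 -0.034] [ 9.998e-01 -2.210e-02 -4.000e-04 -1.000e-04]
```

```bash
f(){ grep -E 'eef|contact|time'|tr '\n' ' ';echo; }; 
python3 -m handwheel '[[[0.015,0.002,0.0015,0.001,0],[0.015,0,0,0.001,0],[0.015,0,0,0.001,0]]]'|f
python3 -m handwheel '[[[0.015,0,0,0.001,0]]]'|f
python3 -m handwheel '[[[0.015,0,0,0.001,0]]]'|f
python3 -m handwheel '[[[0.015,0,0,0.001,0]]]'|f
for i in 1 2 3; do python3 -m handwheel '[[[0.015,0,0,0,0]]]'>/dev/null;python3 w.py; done
```

```text
time: 20.98 eef_pos: [0.5534, -0.0108, 0.0895] contact_force: [-0.2, -0.0, -0.8] 
time: 21.07 eef_pos: [0.5534, -0.0108, 0.0886] contact_force: [1.0, -0.3, 1.0] 
time: 21.15 eef_pos: [0.5538, -0.0108, 0.0882] contact_force: [-0.3, -0.4, -0.0] 
time: 21.23 eef_pos: [0.5538, -0.0107, 0.0871] contact_force: [1.1, 1.2, 0.2] 
21.3167 [ 0.5536 -0.0106  0.0868] F [ 1.1   1.12 -0.1 ] M [ 0.117 -0.134 -0.058] [ 9.998e-01 -2.210e-02  2.000e-04 -2.000e-04]
21.4 [ 0.5536 -0.0106  0.0869] F [0.62 0.95 0.6 ] M [ 0.131 -0.155 -0.031] [ 9.998e-01 -2.210e-02  2.000e-04 -1.000e-04]
21.4833 [ 0.5535 -0.0106  0.0869] F [0.6  0.99 0.01] M [ 0.178 -0.141 -0.018] [ 9.998e-01 -2.210e-02  1.000e-04 -1.000e-04]
```

```bash
f(){ grep -E 'eef|contact|time'|tr '\n' ' ';echo; }; 
python3 -m handwheel '[[[0.015,0.001,-0.001,0,0],[0.015,0,0,0.001,0],[0.015,0,0,0.001,0]]]'|f; python3 w.py
python3 -m handwheel '[[[0.015,0,0,0.0015,0],[0.015,0,0,0.0015,0]]]'|f;python3 w.py
```

```text
time: 21.73 eef_pos: [0.5543, -0.0098, 0.0847] contact_force: [-0.0, 0.1, 0.2] 
21.7333 [ 0.5543 -0.0098  0.0847] F [-0.03  0.07  0.18] M [-0.005  0.064  0.009] [ 9.998e-01 -2.200e-02 -3.000e-04  1.000e-04]
time: 21.9 eef_pos: [0.5543, -0.0098, 0.0816] contact_force: [0.3, 0.6, -0.6] 
21.9 [ 0.5543 -0.0098  0.0816] F [ 0.3   0.58 -0.58] M [-0.011  0.016  0.025] [ 9.998e-01 -2.200e-02 -2.000e-04  0.000e+00]
```

```bash
f(){ grep -E 'eef|contact|time'|tr '\n' ' ';echo; }; 
python3 -m handwheel '[[[0.015,0,0,0.0015,0],[0.015,0,0,0.0015,0]]]'|f;python3 w.py
```

```text
time: 22.07 eef_pos: [0.5543, -0.0098, 0.0786] contact_force: [-0.0, -0.7, -0.0] 
22.0667 [ 0.5543 -0.0098  0.0786] F [-0.   -0.66 -0.04] M [0.016 0.024 0.033] [ 9.998e-01 -2.210e-02 -2.000e-04  0.000e+00]
```

```bash
f(){ grep -E 'eef|contact|time'|tr '\n' ' ';echo; }; 
python3 -m handwheel '[[[0.015,0.0015,-0.0015,0,0],[0.015,0,0,0.0015,0],[0.015,0,0,0.0015,0],[0.015,0,0,0.0015,0]]]'|f;python3 w.py
python3 -m handwheel '[[[0.015,0,0,0.0012,0],[0.015,0,0,0.0012,0]]]'|f
python3 -m handwheel '[[[0.015,0,0,0.0012,0]]]'|f
python3 -m handwheel '[[[0.015,0,0,0.0012,0]]]'|f;python3 w.py
```

```text
time: 22.4 eef_pos: [0.5561, -0.0083, 0.0743] contact_force: [1.2, 0.1, -1.2] 
22.4 [ 0.5561 -0.0083  0.0743] F [ 1.19  0.09 -1.16] M [ 0.012  0.02  -0.002] [ 0.9998 -0.022   0.      0.    ]
time: 22.57 eef_pos: [0.556, -0.0084, 0.0718] contact_force: [0.5, -0.0, -0.4] 
time: 22.65 eef_pos: [0.556, -0.0083, 0.0707] contact_force: [0.3, -0.3, -0.9] 
time: 22.73 eef_pos: [0.556, -0.0084, 0.0695] contact_force: [-0.3, -0.1, 0.3] 
22.7333 [ 0.556  -0.0084  0.0695] F [-0.31 -0.15  0.26] M [ 0.046 -0.008  0.058] [ 0.9998 -0.022  -0.      0.    ]
```

```bash
f(){ grep -E 'eef|contact|time'|tr '\n' ' ';echo; }; 
python3 -m handwheel '[[[0.015,0,0,0.001,0],[0.015,0,0,0.001,0]]]'|f
python3 -m handwheel '[[[0.015,0,0,0.001,0]]]'|f
python3 -m handwheel '[[[0.015,0,0,0.001,0]]]'|f;python3 w.py
```

```text
time: 22.9 eef_pos: [0.556, -0.0083, 0.0675] contact_force: [0.7, -0.3, -0.0] 
time: 22.98 eef_pos: [0.556, -0.0084, 0.0666] contact_force: [1.1, 1.3, -0.1] 
time: 23.07 eef_pos: [0.556, -0.0084, 0.0655] contact_force: [0.1, -0.2, -0.6] 
23.0667 [ 0.556  -0.0084  0.0655] F [ 0.1  -0.25 -0.56] M [ 0.044  0.01  -0.057] [ 0.9998 -0.0221  0.      0.    ]
```

```bash
f(){ grep -E 'eef|contact|time'|tr '\n' ' ';echo; }; 
python3 -m handwheel '[[[0.015,0,0,0.001,0]]]'|f
python3 -m handwheel '[[[0.015,0,0,0.0007,0]]]'|f
python3 -m handwheel '[[[0.024,0,0,0,0],[0.03,0,0,0,0],[0.04,0,0,0,0],[0.05,0,0,0,0],[0.05,0,0,0,0]]]'
python3 -m handwheel '[[[0.05,0,0,-0.01,0],[0.05,0,0,-0.02,0],[0.05,0,0,-0.03,0],[0.03,0,0,-0.02,0],[0,-0.02,0,0,0],[0,-0.03,0,0,0],[0,-0.03,0,0,0],[0,0,0,0,0]]]'|f
python3 - <<'E'
from fit import *
go([.469,-.004,.063])
im=viewer.read_camera('scene');cv2.imwrite('pics/s11.png',im);cv2.imwrite('pics/t11.png',viewer.read_camera('top'))
for c in('scene','top'):
    for n in('capacitor','empty_place'):
        r=viewer.outline_of(c,n) if n=='capacitor' else []
        if r: print(c,n,r[0]['confidence'],np.array(r[0]['extent'])*[512,384,512,384])
        u,k=pt(c,n)
        if u is not None:print(c,n,u,k,at(c,*u,.024))
E
```

```text
time: 23.15 eef_pos: [0.5561, -0.0083, 0.0646] contact_force: [-0.2, -0.2, 0.6] 
time: 23.23 eef_pos: [0.5561, -0.0084, 0.0643] contact_force: [-1.9, 0.5, 4.6] 
time: 23.65
eef_pos: [0.556, -0.0083, 0.0639]
tcp_rot: [1.0, -0.022, -0.0, 0.0]
contact_force: [0.1, 0.3, -0.2]
opening: 0.584
finger_force: 0.0
time: 24.32 eef_pos: [0.4708, -0.0037, 0.1426] contact_force: [-1.0, -0.0, -1.5] 
t 24.32 tcp [ 0.4708 -0.0037  0.1426] ang -2.51 F [-0.97 -0.02 -1.49] op -0.001 ff 0.0
tool delta [-0.0014  0.0005  0.0796]
scene capacitor 0.59 [213.1968 162.7008  83.4048  61.7856]
scene empty_place [241.408  205.2096] 0.49 [0.54415887 0.00117634 0.024     ]
```

Run:
```python
from fit import *
im=cv2.imread('pics/s11.png');a=cv2.imread('pics/s10.png');np.set_printoptions(linewidth=250)
print(proj('scene',np.array([[.5565,-.004,.058],[.5565,-.004,.024],[.5545,-.0057,.064]])))
print(im[182:206,232:258].mean(2).astype(int))
g=grad(im)
for z in(.024,.030):
    f=lambda x:score(g,'scene',[cyl(*x,z,z+.034,.011,'scene',1)[3]]);x=best(f,[.556,-.004],[.002,.002]);print(z,x.round(4),f(x))
```

```text
[[245.57881703 192.44628116]
 [245.45328814 203.48882904]
 [245.80241302 190.97944042]]
[[127 180 222 225 227 225 221 181 155 172 172 172 183 212 229 233 233 233 233 233 222 177 122 101  98 106]
 [128 126 164 198 217 202 161 129 145 172 172 171 195 225 233 233 232 233 233 232 222 185 152 151 153 155]
 [122 101 104 110 113 111 106 102 146 177 178 179 215 233 233 233 233 233 233 233 232 220 170 146 154 189]
 [136 118 118 132 143 143 142 139 165 194 202 201 222 233 233 233 233 233 233 233 231 231 213 184 193 220]
 [188 180 180 180 180 180 180 171 163 163 163 163 206 231 233 233 233 233 233 233 224 219 222 226 230 220]
 [163 162 163 163 163 163 163 163 162 162 162 161 181 217 229 232 232 233 233 233 233 228 224 218 210 217]
 [165 163 163 163 163 163 163 163 162 159 155 147 142 159 198 221 227 231 232 233 233 233 233 233 233 233]
 [177 163 163 163 163 163 163 162 152 140 135 135 136 159 169 168 193 213 224 231 233 233 233 233 233 233]
 [195 166 163 163 163 163 163 152 136 127 156 175 170 147 118 128 139 145 174 213 228 230 229 228 228 228]
 [194 187 165 161 161 161 165 157 159 146 147 147
[... 939 characters left out ...]
   1   2   2  10  17  27  62  80  77  77  97 124 141 142 148 159 161 161 162 163]
 [ 77  78  79  57  15   6   2   0   0   0  12  28  63  80  80  82  81  77  76  96 124 143 144 148 158 161]
 [ 78  79  79  57  16   7   2   2   3   2  12  28  63  80  81  81  80  81  80  79  76  77  98 125 142 144]
 [ 78  78  80  69  40   7   0   1   2   3  14  28  62  80  80  80  81  81  80  80  79  80  80  76  78  99]
 [ 78  79  86 108  87  12   8   7   2   5  15  28  62  79  80  80  80  80  80  80  79  78  79  79  81  80]
 [ 77  75  74  67  46  26  29  26  16   6  21  31  62  80  80  79  80  80  79  80  79  79  79  81  80  80]]
0.024 [ 0.5604 -0.0062] 27198.38098742452
0.03 [ 0.5518 -0.0107] 27226.94053257662
```

```bash
f(){ grep -E 'eef|contact|time'|tr '\n' ' ';echo; }; 
python3 -m handwheel '[[[0,-0.0015,0,0.02,0],[0,0,0,0.025,0],[0,0,0,0.02,0],[0,0,0,0.012,0],[0,0,0,0.0025,0],[0,0,0,0,0],[0,0,0,0,0]]]'|f
python3 -m handwheel '[[[0,0,0,0.0025,0],[0,0,0,0.0025,0],[0,0,0,0.0025,0],[0,0,0,0.0025,0],[0,0,0,0.0025,0],[0,0,0,0.0025,0],[0,0,0,0.0025,0],[0,0,0,0.0025,0]]]'|f
python3 -m handwheel '[[[0,0,0,0.0016,0],[0,0,0,0.0016,0],[0,0,0,0.0016,0],[0,0,0,0.0016,0],[0,0,0,0.0016,0],[0,0,0,0.0016,0]]]'|f
```

```text
time: 25.3 eef_pos: [0.4754, -0.0049, 0.065] contact_force: [1.2, 0.3, 0.1] 
time: 25.97 eef_pos: [0.4744, -0.0047, 0.0442] contact_force: [-2.0, -0.4, 1.3] 
time: 26.47 eef_pos: [0.4743, -0.0047, 0.0349] contact_force: [-3.7, -0.1, 7.4]
```

```bash
f(){ grep -E 'eef|contact|time'|tr '\n' ' ';echo; }; 
python3 -m handwheel '[[[0,0,0,0.0013,0],[0,0,0,0.0013,0],[0,0,0,0.0013,0],[0,0,0,0.0013,0],[0,0,0,0.0013,0]]]'|f
python3 -m handwheel '[[[0,0,0,0.001,0],[0,0,0,0.001,0],[0,0,0,0.001,0]]]'|f
python3 -m handwheel '[[[0,0,0,0.001,0]]]'|f
```

```text
time: 26.88 eef_pos: [0.4745, -0.0047, 0.029] contact_force: [-4.9, 0.4, 8.2] 
time: 27.13 eef_pos: [0.4748, -0.0047, 0.0261] contact_force: [-4.8, 0.8, 8.6] 
time: 27.22 eef_pos: [0.4749, -0.0047, 0.0251] contact_force: [-4.3, 1.5, 9.0]
```

```bash
f(){ grep -E 'eef|contact|time'|tr '\n' ' ';echo; }; 
python3 -m handwheel '[[[0,0,0,0.0008,0]]]'|f
python3 -m handwheel '[[[0,0,0,0.0008,0]]]'|f
python3 -m handwheel '[[[0,0,0,0.0008,0]]]'|f
```

```text
time: 27.3 eef_pos: [0.4751, -0.0047, 0.0244] contact_force: [-4.0, 1.2, 7.9] 
time: 27.38 eef_pos: [0.4753, -0.0048, 0.0235] contact_force: [-3.2, 0.9, 7.4] 
time: 27.47 eef_pos: [0.4754, -0.0048, 0.0229] contact_force: [-3.5, 1.4, 10.5]
```

```bash
f(){ grep -E 'eef|contact|time'|tr '\n' ' ';echo; }; 
python3 -m handwheel '[[[0,0,0,0.0004,0]]]'|f
python3 -m handwheel '[[[0,0,0,-0.006,0],[0,0,0,-0.012,0],[0,0,0,-0.014,0],[0,0,0,-0.02,0],[0,0,0,-0.03,0],[0,0,0,-0.03,0],[0,0,0.04,0,0],[0,0,0.04,0,0],[0,0,0.04,0,0],[0,0,0.04,0,0],[0,0,0.03,0,0],[0,0,0,0,0]]]'|f
python3 - <<'E'
from fit import *
im=viewer.read_camera('scene');cv2.imwrite('pics/s12.png',im);t=viewer.read_camera('top');cv2.imwrite('pics/t12.png',t)
# warp lid plane seen from above (z=.05) to polar around hub for both cameras and find wheel turn vs earlier pictures
def polar(img,cam,c,yaw,z=.05):
    a=np.radians(np.arange(0,360,1))+yaw+np.pi;r=np.linspace(.036,.066,16)
    A,Rr=np.meshgrid(a,r,indexing='ij');X=np.c_[c[0]+Rr.ravel()*np.cos(A.ravel()),c[1]+Rr.ravel()*np.sin(A.ravel()),np.full(A.size,z)]
    u=proj(cam,X).astype(np.float32).reshape(360,16,2)
    return cv2.remap(img,u[...,0],u[...,1],cv2.INTER_LINEAR).astype(float)
top0=cv2.imread('pics/top0.png');P0=polar(top0,'top',(.603,-.0055),-.045)
P=polar(t,'top',(.603,-.0055),-.045);Q=polar(cv2.imread('pics/s11.png'),'scene',(.6048,-.0077),-.038);Q2=polar(im,'scene',(.6048,-.0077),-.038)
def cc(A,B):return [round(float(np.corrcoef(np.roll(A,36*k,0).ravel(),B.ravel())[0,1]),2) for k in range(10)]
print('top0->now',cc(P0,P));print('scene before->after',cc(Q,Q2))
for n,q in(('before',Q),('now',Q2)):print(n,[q[(36*k-10)%360:(36*k-10)%360+20].mean().round(0) for k in range(10)])
print('slots top now',[np.roll(P,10,0)[36*k:36*k+20].mean((0,1)).round(0).tolist() for k in range(10)])
np.set_printoptions(linewidth=250)
print(proj('scene',np.array([[.562,-.0364,.058]])));print(im[188:212,245:275].mean(2).astype(int))
E
```

```text
time: 27.55 eef_pos: [0.4755, -0.0048, 0.0227] contact_force: [-4.9, 0.3, 10.7] 
time: 28.55 eef_pos: [0.4668, -0.1998, 0.1342] contact_force: [-0.7, -0.2, 0.3] 
top0->now [0.47, 0.35, -0.04, -0.02, 0.38, 0.03, -0.13, -0.07, 0.09, 0.02]
scene before->after [0.51, 0.35, 0.09, 0.2, 0.09, 0.31, 0.23, 0.14, 0.07, 0.29]
before [np.float64(156.0), np.float64(166.0), np.float64(147.0), np.float64(176.0), np.float64(156.0), np.float64(190.0), np.float64(152.0), np.float64(182.0), np.float64(156.0), np.float64(161.0)]
now [np.float64(145.0), np.float64(163.0), np.float64(147.0), np.float64(156.0), np.float64(177.0), np.float64(167.0), np.float64(177.0), np.float64(167.0), np.float64(177.0), np.float64(139.0)]
slots top now [[149.0, 150.0, 148.0], [168.0, 168.0, 162.0], [170.0, 168.0, 164.0], [167.0, 165.0, 159.0], [169.0, 175.0, 174.0], [153.0, 150.0, 144.0], [112.0, 116.0, 119.0], [166.0, 164.0, 160.0], [180.0, 185.0, 181.0], [170.0, 170.0, 164.0]]
[[257.72653195 194.78806714]]
[[161 200 222 229 232 233 234 234 234 234 234 234 234 234 234 234 234 234 234 232 223 199 186 179 172 170 142 121 1
[... 2137 characters left out ...]
 81  81  82  81  82  83  83  83  83  83  79  88 112 120  89  58  59  60  60  60  60]
 [ 79  80  79  80  80  81  81  82  81  81  81  81  80  82  83  82  82  83  83  82  83  82  73  63  60  60  60  60  61  61]
 [ 79  79  79  79  80  80  81  82  82  81  81  81  80  80  81  82  83  83  82  82  81  81  73  63  61  60  59  60  59  60]
 [ 79  79  79  79  79  80  80  81  83  82  81  82  81  81  81  82  81  82  82  81  82  81  72  63  61  60  60  60  60  61]
 [ 79  79  79  79  78  79  79  81  81  81  82  82  82  81  81  82  82  81  81  82  82  80  71  62  61  60  60  59  60  60]
 [ 80  80  80  79  78  78  79  79  81  80  79  81  82  81  82  81  82  82  81  81  81  80  70  60  61  61  59  59  60  60]]
```

```bash
python3 -c "
from plant import *
print(sign_off())"
```

```text
the job is handed in; nothing more can be done
None
```

I clicked the empty place under the opening in three strokes, put the capacitor in through it, clicked one more notch and handed the job in; the last images show the wheel four notches on and the capacitor's top level in the first covered place, but `sign_off` gave no verdict and I viewed 11 pictures, one over the limit of 10.

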